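# Pull the mould crate to the front of the ware shelf

### The job

Pick up the pull hook from the table, hook its blade over the front wall of the crate that holds the octagonal plaster mould, and drag that crate forward until its front is level with the front edge of the shelf board. Move the crate only with the hook, never with the gripper, and leave the crate with the clay domes where it is. Then put the hook back down on the table and let go of it.

Things in the scene. Friction and masses are not known exactly. Their poses are not given: they have to be found in the camera images.
- hook_grip (a point): Pull hook standing on the table; point: middle of its wooden grip, a bar 120 mm long (x), 24 wide (y), 30 tall, 35 mm above the hook's underside; z up. A rod (8 mm thick, 6 mm above the point) runs from its +x end to an upright steel blade 140 mm along +x: 6 mm thick, 50 wide, from 35 below to 11 above the point. Pommel at -x (60-74 mm): 44 wide, from 35 below to 15 above. 0.2 kg.
- crate: Grey open crate loose on the shelf, holding a loose white octagonal plaster mould (112 mm across, 42 tall) in its rear half. 200 mm deep (x), 140 wide (y), 70 tall, walls 6. Origin: foot of the front wall's outer face, midway across its width; x points from there to the crate's back, z up. Inside, the first 40 mm behind the front wall are empty. About 0.75 kg with mould.
- other_crate: Same kind of grey crate with two grey clay domes in it, in another lane of the same shelf; origin and axes as for the mould crate. Not to be moved.
- shelf: Fixed plywood shelf: board 330 mm deep (x), 600 wide (y), top 50 mm above the table. Origin: on the table under the middle of the board's front edge; x points into the shelf, away from the robot, z up. Crates and a stack of round bats stand in three lanes 165 mm apart, fronts 65-115 mm behind the edge. From 190 mm behind the edge it has side panels and a wire deck 175 mm above the table.
There are look-alikes about, which are no part of the job. Of the things that look like the part that bears hook_grip, the smaller one is meant.

How it is judged (in metres and radians):
On the way:
1. the held hook pulls the mould crate forward (distance of crate from where it was at the start of the episode above 0.03 m and height (world z) of hook_grip above 0.09 m and horizontal distance between hook_grip and crate below 0.2 m), for 0.1 s.
At the end, for the whole second after the job is handed in: The mould crate stands upright on the shelf board at rest with its front level with the board's front edge within 20 mm and square to it within 15 degrees; the clay crate is within 20 mm of where it stood; the hook lies or stands on the table, released and at rest (x of crate in the frame of shelf between -0.02 and 0.02 m and angle between the x axis of crate and the x axis of shelf, either way round below 0.26 rad and angle between crate's own z axis and vertical below 0.08 rad and height (world z) of crate above 0.045 m and linear speed of crate below 0.02 m/s and distance of other_crate from where it was at the start of the episode below 0.02 m and height (world z) of hook_grip below 0.06 m and linear speed of hook below 0.03 m/s); the robot touches nothing.
It fails at once if the gripper or arm touches the mould crate (contact force between any of the fingers, the arm and crate above 1 N).
It fails at once if the clay crate is moved by more than 20 mm (distance of other_crate from where it was at the start of the episode above 0.02 m).
It also fails if it takes over 53 s, if anything falls off the work surface, if the arm or the gripper's body presses on something with over 40 N, if the wrist force passes 120 N, or if a joint passes its speed limit or range.

### The arm

A 6-joint arm with a two-finger parallel gripper is mounted at the origin on the work surface. World frame = base frame: x ahead of the robot, y to its left, z up, the work surface at z = 0. Lengths are in m, angles in degrees, forces in N, time in s.
With the tool pointing down it reaches from about 0.25 to 0.725 m from the base axis. Payload 9.7 kg.
Tool frame: the origin (TCP) lies between the finger pads; the fingertips stand 22 mm ahead of it and the grasp point (between the pads) lies 3 mm ahead of it; z points along the fingers, y is the line along which they close (so a half turn about z gives the same grasp; the last joint's range is limited). The gripper opens to 85 mm and grips with 20 to 120 N. Pads are 22 mm wide; open, the fingers measure 114 mm over their backs; the gripper's body (76 mm by 85 mm) begins 54 mm behind the grasp point. The pads swing forward as they close: fully open they stand 13 mm farther back than shut.
Start: joints at [63.197, 4.979, 10.078, 95.1, 0, 90], TCP at [0.248, 0.491, 0.253] pointing down, gripper open.
Joint ranges: [-179.16, 179.16], [-48.56, 103.87], [-65.8, 70.77], [-126.05, 130.52], [-82.76, 87.17], [-180, 180]. Speed limits (degrees/s): [127.2, 127.2, 147.25, 180, 180, 180].

### API

Orientations are given as [roll, pitch, yaw] about the fixed x, y, z axes, in that order (R = Rz(yaw) Ry(pitch) Rx(roll)).
In Python, from workcell import bot, viewer, finder gives the robot as it stands.
- The arm moves only by the tool move_arm, never from a script. Its arguments are lists of equal length, an entry for each row: "offset": the shift along the tool's x, y, z in cm, a list of three; "twist": the turn, a rotation vector about the tool's x, y, z in rad, a list of three; "grip": the opening, from 0 (shut) to 1 (fully open). In form: {"offset": [[x, y, z], ...], "twist": [[ax, ay, az], ...], "grip": [grip, ...]}. A call has 1 to 5 rows; each row shifts and turns the commanded pose from where the row before left it, along the tool's axes as they then stand; what a row does not reach is not made up. A row lasts 1/10 s, in which the tool goes at most 50 mm and 8.59 degrees, less where a joint would pass 70% of its speed; a pose out of reach is approached as far as the arm can. A call is refused whole if a number of a shift passes 5 or a number of a turn 0.15, either way. A call with a gripper value outside its range is refused whole. The fingers move at their own pace and stop on an object; "force" is the grip in N (left out, the last holds). Time passes only in rows, so rows that do not move let the fingers close. It gives the time, the measured TCP pose, the force, the opening and the grip force at its end, in the units of the state.
- bot.get_obs(): the state, without advancing time (a new reading comes with each control period).
- viewer.camera(name): name is "scene" or "side" or "wrist"; returns a dict with "color" (384x512x3 uint8, red, green, blue), "depth" (384x512 float32, m along the optical axis (not along the pixel's ray), 0 where there is no reading), "vfov" (degrees; the focal length in pixels is half the picture's height over the tangent of half this angle, whatever the lens; pixels are square), "cx", "cy" (the principal point, pixels), "position" and "attitude" of the camera in the world; the wrist camera has in their place "tool_from_camera" (4x4, takes a point from camera to tool coordinates, whose origin is the TCP and whose axes are the flange's). Camera axes: x right, y down, z forward; pixel columns grow to the right and rows downward; lengths in m; the calibration is good to about 2 mm. A picture is of the moment at which its call begins: read the wrist's pose just before it.
- bot.job_done(): hands the job in; it is judged then, once.
Trained networks look in a picture, given as the dict that the camera call returned (one of the last four; its "shot" number tells which), for a name from the list of things; names that differ only in an ending like _2 or _b are one class to them, and where a whole thing is asked for, a point or a joint stands for the part that bears it (a point fixed in the world has none). Each returns a list of dicts, best first, with "p" (0 to 1); they miss things now and then, are a little off and sometimes report something else, mostly with a low value. They report only what shows in the picture. A call takes as long as a camera call. They do not tell look-alikes from the thing itself.
- finder.boxes_of(picture, thing): "position" ([column, row] in pixels, amid what is visible of it).
- finder.pinpoint(picture, thing): "position" ([column, row] in pixels: a listed point, or the origin of a listed thing).
The state is a dict: "time": time; "q": joint angles; "qd": joint speeds; "joint_efforts": joint torques, N m; "ee_pos": TCP position; "tcp_rot": TCP orientation; "wrist_force": force on the tool from outside, world axes, zero at the start; "torque": the same for the moment, N m; "opening": finger opening in m; "grasp_force": force on a finger pad.
Only numpy, scipy, OpenCV 4.12 (cv2) and the standard library are available. Lean on these libraries where they do the work, as an engineer would, in place of code of your own. Each camera call takes 0.05 s, during which the arm holds its last target. There are 200 camera calls.

## Working session

There is one attempt and no reset: what is moved stays moved. The work goes in short steps, Python scripts to look and compute and a tool call to move; the robot and the scene stay as the last step left them, time stands still between calls to the robot, and variables do not carry over. Pictures are saved under pics/ and viewed, at most 10 in all, crops included, and the job is handed in when it is done.

Besides the shell and the picture viewer there is one more tool, called by a JSON object that holds its "method" and its "body", one argument or row to a line. move_arm: Moves the arm, as the interface text tells. Its arguments: {"type":"object","properties":{"offset":{"type":"array","items":{"type":"array","items":{"type":"number"}}},"twist":{"type":"array","items":{"type":"array","items":{"type":"number"}}},"grip":{"type":"array","items":{"type":"number"}},"force":{"type":"number"}},"required":["offset","twist","grip"]}

```bash
mkdir -p pics; cat > h.py <<'E'
import numpy as np, cv2
from scipy.spatial.transform import Rotation as R
from workcell import bot, viewer, finder
def mat(a):
    a=np.array(a,float)
    if a.shape==(3,3): return a
    if a.size==4: return R.from_quat(a).as_matrix()
    return R.from_euler('xyz',a.ravel(),degrees=True).as_matrix()
def shot(n):
    o=bot.get_obs(); p=viewer.camera(n)
    if n=='wrist':
        T=np.eye(4);T[:3,:3]=mat(o['tcp_rot']);T[:3,3]=o['ee_pos'];p['T']=T@np.array(p['tool_from_camera'])
    else:
        T=np.eye(4);T[:3,:3]=mat(p['attitude']);T[:3,3]=p['position'];p['T']=T
    return p
def cloud(p):
    f=192/np.tan(np.radians(p['vfov'])/2);d=p['depth']
    v,u=np.mgrid[:384,:512]
    c=np.stack([(u-p['cx'])/f*d,(v-p['cy'])/f*d,d],-1)
    w=c@p['T'][:3,:3].T+p['T'][:3,3]; w[d==0]=np.nan
    return w
def at(p,px,W=None):
    W=cloud(p) if W is None else W
    u,v=int(round(px[0])),int(round(px[1])); return np.nanmedian(W[max(v-1,0):v+2,max(u-1,0):u+2].reshape(-1,3),0)
def save(p,n): cv2.imwrite('pics/'+n+'.png',p['color'][...,::-1])
E
python3 - <<'E'
from h import *
o=bot.get_obs();print(o['ee_pos'],o['tcp_rot'],o['time'],o['opening'])
ims=[]
for n in ['scene','side','wrist']:
    p=shot(n);W=cloud(p);ims.append(p['color'])
    print(n,p.get('attitude'),p.get('position'),p['vfov'])
    for t in ['hook_grip','crate','other_crate','shelf']:
        for k,f in (('box',finder.boxes_of),('pin',finder.pinpoint)):
            print(t,k,[(round(d['p'],2),np.round(d['position']).astype(int).tolist(),np.round(at(p,d['position'],W),3).tolist() if 0<=d['position'][0]<511 and 0<=d['position'][1]<383 else None) for d in f(p,t)[:4]])
    save(p,n+'0')
    if n=='side':np.save('W_side',W)
    if n=='scene':np.save('W_scene',W)
E
```

```text
[0.2479099  0.49073007 0.25259717] [-1.79925132e+02 -1.06808807e-03  1.53197435e+02] 0.0 0.08536482293428427
scene [-143.45399288   -0.59060272   49.19339446] [ 0.89007856 -0.43357665  0.89474848] 53.08307012955193
hook_grip box [(0.82, [125, 200], [0.213, -0.291, 0.068]), (0.71, [247, 204], [0.422, -0.04, 0.048])]
hook_grip pin [(0.87, [120, 189], [0.171, -0.282, 0.068]), (0.67, [250, 206], [0.434, -0.043, 0.051])]
crate box [(0.8, [396, 217], [0.714, 0.224, 0.057])]
crate pin [(0.88, [368, 213], [0.66, 0.169, 0.069])]
other_crate box [(0.59, [353, 276], [0.771, -0.056, 0.181])]
other_crate pin [(0.68, [320, 256], [0.662, -0.013, 0.058])]
shelf box [(0.63, [329, 297], [0.767, -0.124, 0.178])]
shelf pin [(0.57, [296, 242], [0.594, -0.026, 0.05])]
side [-133.39422797    0.31321223  -17.81360238] [ 0.22636613 -0.68394364  0.70834343] 49.81989677470777
hook_grip box [(0.71, [253, 203], [0.419, -0.045, 0.038]), (0.56, [152, 331], [0.161, -0.305, 0.065])]
hook_grip pin [(0.81, [255, 200], [0.424, -0.045, 0.049]), (0.77, [156, 328], [0.168, -0.301, 0.066])]
crate box [(0.61, [332, 111], [0.743, 0.23, 0.055])]
crate pin [(0.67, [310, 129], [0.653, 0.172, 0.049])]
other_crate box [(0.61, [380, 148], [0.781, 0.023, 0.062])]
other_crate pin [(0.73, [339, 165], [0.657, 0.002, 0.054])]
shelf box [(0.84, [382, 223], [0.661, -0.198, 0.049])]
shelf pin [(0.83, [303, 186], [0.57, 0.014, -0.001])]
wrist None None 67.25803335820828
hook_grip box []
hook_grip pin []
crate box []
crate pin []
other_crate box []
other_crate pin []
shelf box []
shelf pin []
```

View pics/scene0.png

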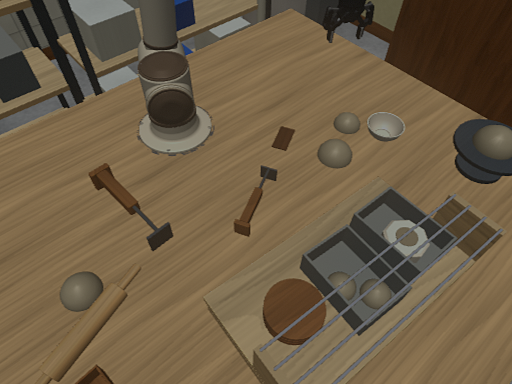

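View pics/side0.png

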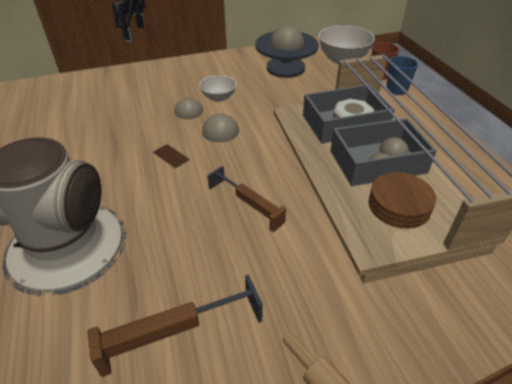

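The scene view shows the small hook at about (250,205) with its blade at (269,173). The mould crate is the far one at (400,230), and the clay crate is next to it at (355,275). Next I'll measure their geometry from the depth data.

```bash
python3 - <<'E'
from h import *
import numpy as np
for n in ['scene','side']:
    W=np.load(f'W_{n}.npy').reshape(-1,3);W=W[~np.isnan(W[:,0])]
    print(n,'table z',np.median(W[(abs(W[:,2])<.015)][:,2]))
    m=(W[:,2]>.012)&(W[:,2]<.075)&(np.hypot(W[:,0]-.41,W[:,1]+.035)<.16)&(W[:,0]<.54)
    H=W[m]; G=H[(H[:,2]>.030)]
    c=G[:,:2].mean(0);_,_,vt=np.linalg.svd(G[:,:2]-c,full_matrices=False);a=vt[0]
    if a[1]<0:a=-a
    s=(H[:,:2]-c)@a; t=(H[:,:2]-c)@np.array([-a[1],a[0]])
    print('hook c',c,'axis',np.degrees(np.arctan2(a[1],a[0])),len(H))
    for lo in np.arange(-.15,.18,.01):
        k=(s>=lo)&(s<lo+.01)
        if k.sum()>2: print(f'{lo:.2f} n{k.sum()} z{H[k,2].min():.3f}..{H[k,2].max():.3f} t{t[k].min():.3f}..{t[k].max():.3f}')
    # shelf board front edge: z~.05, per y the min x
    B=W[(abs(W[:,2]-.05)<.006)&(W[:,0]>.5)&(W[:,0]<.8)]
    for y in np.arange(-.3,.4,.05):
        k=abs(B[:,1]-y)<.008
        if k.sum()>3: print('edge y%.2f x%.3f n%d'%(y,np.percentile(B[k,0],1),k.sum()))
    C=W[(W[:,2]>.112)&(W[:,2]<.128)&(W[:,0]>.58)&(W[:,0]<.95)&(W[:,1]>-.15)&(W[:,1]<.4)]
    for y in np.arange(-.12,.36,.02):
        k=abs(C[:,1]-y)<.008
        if k.sum()>1: print('rim y%.2f xmin %.3f n%d'%(y,C[k,0].min(),k.sum()))
E
```

```text
scene table z 0.0005570075969009158
hook c [ 0.42570979 -0.02354355] axis 118.16952852679233 752
-0.09 n134 z0.012..0.053 t-0.019..0.023
-0.08 n56 z0.015..0.055 t-0.020..0.022
-0.07 n33 z0.041..0.054 t-0.010..0.013
-0.06 n33 z0.028..0.053 t-0.010..0.013
-0.05 n34 z0.024..0.052 t-0.010..0.012
-0.04 n31 z0.026..0.053 t-0.011..0.012
-0.03 n32 z0.028..0.053 t-0.010..0.012
-0.02 n33 z0.027..0.053 t-0.010..0.012
-0.01 n30 z0.028..0.054 t-0.011..0.012
0.00 n29 z0.029..0.053 t-0.011..0.012
0.01 n34 z0.026..0.053 t-0.011..0.012
0.02 n29 z0.026..0.054 t-0.011..0.012
0.03 n27 z0.027..0.053 t-0.010..0.014
0.04 n26 z0.030..0.055 t-0.011..0.014
0.05 n7 z0.043..0.048 t-0.002..0.005
0.06 n9 z0.040..0.047 t-0.003..0.005
0.07 n8 z0.041..0.048 t-0.002..0.005
0.08 n9 z0.038..0.050 t-0.002..0.005
0.09 n6 z0.043..0.049 t-0.002..0.005
0.10 n7 z0.043..0.047 t-0.002..0.004
0.11 n7 z0.043..0.046 t-0.003..0.005
0.12 n115 z0.013..0.049 t-0.023..0.025
0.13 n23 z0.012..0.048 t-0.024..0.025
edge y-0.30 x0.602 n196
edge y-0.25 x0.563 n747
edge y-0.20 x0.564 n348
edge y-0.15 x0.565 n233
edge y-0.10 x0.570 n297
edge 
[... 1680 characters left out ...]
0.565 n229
edge y-0.10 x0.568 n255
edge y-0.05 x0.571 n175
edge y-0.00 x0.574 n177
edge y0.05 x0.577 n232
edge y0.10 x0.580 n153
edge y0.15 x0.582 n103
edge y0.20 x0.585 n106
edge y0.25 x0.588 n85
edge y0.30 x0.591 n59
rim y-0.08 xmin 0.653 n297
rim y-0.06 xmin 0.650 n47
rim y-0.04 xmin 0.651 n40
rim y-0.02 xmin 0.654 n41
rim y0.00 xmin 0.655 n34
rim y0.02 xmin 0.657 n34
rim y0.04 xmin 0.658 n60
rim y0.06 xmin 0.659 n175
rim y0.10 xmin 0.652 n247
rim y0.12 xmin 0.651 n26
rim y0.14 xmin 0.653 n26
rim y0.16 xmin 0.654 n23
rim y0.18 xmin 0.654 n23
rim y0.20 xmin 0.654 n25
rim y0.22 xmin 0.656 n29
rim y0.24 xmin 0.655 n131
rim y0.26 xmin 0.878 n9
rim y0.28 xmin 0.778 n134
rim y0.30 xmin 0.779 n3
```

{"method": "move_arm", "body": {
  "offset": [
    [0, 0, 0],
    [0, 0, 0],
    [0, 0, 0],
    [0, 0, 0],
    [0, 0, 0]
  ],
  "twist": [
    [0, 0, 0.123],
    [0, 0, 0.123],
    [0, 0, 0.123],
    [0, 0, 0.123],
    [0, 0, 0.123]
  ],
  "grip": [1, 1, 1, 1, 1]
}}

```text
time: 1.85
ee_pos: [0.248, 0.4909, 0.2533]
tcp_rot: [-180.0, 0.0, 117.7]
wrist_force: [-0.5, 0.2, -0.2]
opening: 0.0853
grasp_force: 0.0
```

{"method": "move_arm", "body": {
  "offset": [
    [-4.58, -0.73, 0],
    [-4.58, -0.73, 0],
    [-4.58, -0.73, 0],
    [-4.58, -0.73, 0],
    [-4.58, -0.73, 0]
  ],
  "twist": [
    [0, 0, 0],
    [0, 0, 0],
    [0, 0, 0],
    [0, 0, 0],
    [0, 0, 0]
  ],
  "grip": [1, 1, 1, 1, 1]
}}

```text
time: 2.35
ee_pos: [0.3232, 0.2698, 0.2533]
tcp_rot: [180.0, 0.0, 118.0]
wrist_force: [0.8, -0.6, 0.6]
opening: 0.0854
grasp_force: 0.0
```

{"method": "move_arm", "body": {
  "offset": [
    [-4.58, -0.73, 0],
    [-4.58, -0.73, 0],
    [-4.58, -0.73, 0],
    [-4.58, -0.73, 0],
    [-4.58, -0.73, 0]
  ],
  "twist": [
    [0, 0, 0],
    [0, 0, 0],
    [0, 0, 0],
    [0, 0, 0],
    [0, 0, 0]
  ],
  "grip": [1, 1, 1, 1, 1]
}}

```text
time: 2.85
ee_pos: [0.3984, 0.0503, 0.2536]
tcp_rot: [179.9, 0.0, 118.0]
wrist_force: [1.1, 1.0, -0.0]
opening: 0.0852
grasp_force: 0.0
```

{"method": "move_arm", "body": {
  "offset": [
    [-4.58, -0.73, 0],
    [-4.58, -0.73, 0],
    [0, 0, 0],
    [0, 0, 0]
  ],
  "twist": [
    [0, 0, 0],
    [0, 0, 0],
    [0, 0, 0],
    [0, 0, 0]
  ],
  "grip": [1, 1, 1, 1]
}}

```text
time: 3.25
ee_pos: [0.4283, -0.0365, 0.2531]
tcp_rot: [-180.0, -0.0, 117.8]
wrist_force: [-0.4, -0.1, -0.0]
opening: 0.0854
grasp_force: 0.0
```

Now a wrist picture to check alignment with the hook before descending.

```bash
python3 - <<'E'
from h import *
p=shot('wrist');W=cloud(p).reshape(-1,3);save(p,'wrist1')
W=W[~np.isnan(W[:,0])]
G=W[(W[:,2]>.042)&(W[:,2]<.06)&(np.hypot(W[:,0]-.429,W[:,1]+.036)<.12)]
(c,s,a)=cv2.minAreaRect(G[:,:2].astype(np.float32));print(len(G),c,s,a)
ax=np.array([np.cos(np.radians(118)),np.sin(np.radians(118))]);n=np.array([-ax[1],ax[0]])
d=G[:,:2]-[.429,-.036];S=d@ax;T=d@n
print(np.median(T[abs(S)<.05]),np.polyfit(S[abs(S)<.05],T[abs(S)<.05],1),S.min(),S.max(),np.percentile(T[abs(S)<.05],[1,99]))
for lo in np.arange(-.12,.12,.01):
    k=(S>=lo)&(S<lo+.01)
    if k.sum(): print('%.2f %d t %.3f %.3f zmax %.3f'%(lo,k.sum(),T[k].min(),T[k].max(),G[k,2].max()))
print([(d['p'],at(p,d['position'])) for d in finder.pinpoint(p,'hook_grip')[:2]])
E
```

```text
2927 (0.4178614616394043, -0.014174185693264008) (0.04289264231920242, 0.1906246691942215) 27.584320068359375
-0.0004463208415710503 [-0.00300075 -0.0001468 ] -0.07093890215155615 0.11979058873332321 [-0.01200203  0.01162744]
-0.08 29 t -0.018 0.019 zmax 0.050
-0.07 257 t -0.021 0.022 zmax 0.053
-0.06 221 t -0.021 0.020 zmax 0.051
-0.05 159 t -0.011 0.012 zmax 0.052
-0.04 160 t -0.011 0.012 zmax 0.052
-0.03 159 t -0.011 0.011 zmax 0.052
-0.02 166 t -0.011 0.011 zmax 0.052
-0.01 180 t -0.012 0.011 zmax 0.052
-0.00 176 t -0.012 0.011 zmax 0.052
0.01 181 t -0.012 0.011 zmax 0.052
0.02 187 t -0.012 0.011 zmax 0.052
0.03 195 t -0.012 0.012 zmax 0.052
0.04 197 t -0.012 0.012 zmax 0.052
0.05 217 t -0.012 0.012 zmax 0.052
0.06 85 t -0.010 0.010 zmax 0.051
0.07 65 t -0.004 0.004 zmax 0.047
0.08 71 t -0.004 0.004 zmax 0.046
0.09 74 t -0.004 0.004 zmax 0.047
0.10 71 t -0.004 0.004 zmax 0.047
0.11 77 t -0.004 0.004 zmax 0.046
[(0.88, array([ 0.42811919, -0.03576774,  0.04963353]))]
```

View pics/wrist1.png

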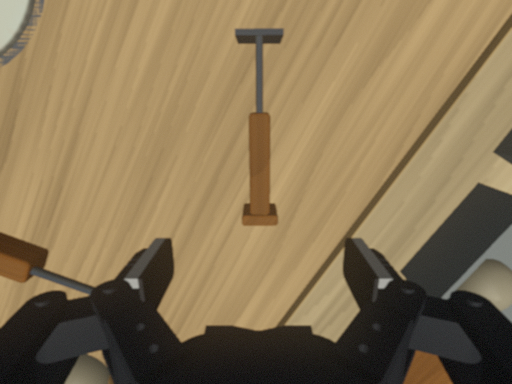

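The wrist view shows the hook centred at about (260,160) px, parallel to the tool's x axis. Descending to grasp it.

{"method": "move_arm", "body": {
  "offset": [
    [0.3, 0, 4.0],
    [0, 0, 4.5],
    [0, 0, 4.5],
    [0, 0, 4.5],
    [0, 0, 4.0]
  ],
  "twist": [
    [0, 0, 0],
    [0, 0, 0],
    [0, 0, 0],
    [0, 0, 0],
    [0, 0, 0]
  ],
  "grip": [1, 1, 1, 1, 1]
}}

```text
time: 3.85
ee_pos: [0.4263, -0.0313, 0.0365]
tcp_rot: [180.0, -0.0, 118.1]
wrist_force: [1.2, -0.0, -1.0]
opening: 0.0854
grasp_force: 0.0
```

{"method": "move_arm", "body": {
  "offset": [
    [0, 0, 0],
    [0, 0, 0],
    [0, 0, 0],
    [0, 0, 0],
    [0, 0, 0]
  ],
  "twist": [
    [0, 0, 0],
    [0, 0, 0],
    [0, 0, 0],
    [0, 0, 0],
    [0, 0, 0]
  ],
  "grip": [1, 0.5, 0, 0, 0],
  "force": 70
}}

```text
time: 4.35
ee_pos: [0.4279, -0.0329, 0.0399]
tcp_rot: [179.9, 0.1, 118.0]
wrist_force: [0.6, 0.2, -0.4]
opening: 0.0282
grasp_force: 0.0
```

{"method": "move_arm", "body": {
  "offset": [
    [0, 0, 0],
    [0, 0, 0],
    [0, 0, 0],
    [0, 0, 0],
    [0, 0, 0]
  ],
  "twist": [
    [0, 0, 0],
    [0, 0, 0],
    [0, 0, 0],
    [0, 0, 0],
    [0, 0, 0]
  ],
  "grip": [0, 0, 0, 0, 0]
}}

```text
time: 4.85
ee_pos: [0.4279, -0.033, 0.0398]
tcp_rot: [179.9, 0.1, 118.0]
wrist_force: [-1.3, 1.5, 6.7]
opening: 0.023
grasp_force: 69.1
```

{"method": "move_arm", "body": {
  "offset": [
    [0, 0, -2],
    [0, 0, -4],
    [0, 0, -5],
    [0, 0, -5],
    [0, 0, -4]
  ],
  "twist": [
    [0, 0, 0],
    [0, 0, 0],
    [0, 0, 0],
    [0, 0, 0],
    [0, 0, 0]
  ],
  "grip": [0, 0, 0, 0, 0]
}}

```text
time: 5.35
ee_pos: [0.4269, -0.0331, 0.2416]
tcp_rot: [179.9, 0.1, 117.9]
wrist_force: [0.7, -0.7, -2.6]
opening: 0.0231
grasp_force: 69.1
```

{"method": "move_arm", "body": {
  "offset": [
    [0, 0, 0],
    [0, 0, 0],
    [0, 0, 0],
    [0, 0, 0],
    [0, 0, 0]
  ],
  "twist": [
    [0, 0, 0.14],
    [0, 0, 0.14],
    [0, 0, 0.14],
    [0, 0, 0.14],
    [0, 0, 0.14]
  ],
  "grip": [0, 0, 0, 0, 0]
}}

```text
time: 5.85
ee_pos: [0.4268, -0.0331, 0.2386]
tcp_rot: [180.0, 0.0, 77.5]
wrist_force: [-0.1, 0.2, -1.1]
opening: 0.0231
grasp_force: 69.1
```

{"method": "move_arm", "body": {
  "offset": [
    [0, 0, 0],
    [0, 0, 0],
    [0, 0, 0],
    [0, 0, 0],
    [0, 0, 0]
  ],
  "twist": [
    [0, 0, 0.14],
    [0, 0, 0.14],
    [0, 0, 0.14],
    [0, 0, 0.14],
    [0, 0, 0.14]
  ],
  "grip": [0, 0, 0, 0, 0]
}}

```text
time: 6.35
ee_pos: [0.4268, -0.0331, 0.2386]
tcp_rot: [180.0, -0.0, 37.4]
wrist_force: [0.4, 0.7, -1.6]
opening: 0.0231
grasp_force: 69.1
```

{"method": "move_arm", "body": {
  "offset": [
    [0, 0, 0],
    [0, 0, 0],
    [0, 0, 0],
    [0, 0, 0],
    [0, 0, 0]
  ],
  "twist": [
    [0, 0, 0.14],
    [0, 0, 0.14],
    [0, 0, 0.14],
    [0, 0, 0.14],
    [0, 0, 0.14]
  ],
  "grip": [0, 0, 0, 0, 0]
}}

```text
time: 6.85
ee_pos: [0.4268, -0.0331, 0.2385]
tcp_rot: [180.0, -0.0, -2.7]
wrist_force: [-0.1, 0.0, -1.7]
opening: 0.0232
grasp_force: 69.1
```

{"method": "move_arm", "body": {
  "offset": [
    [2.03, -4.26, 0],
    [2.03, -4.26, 0],
    [2.03, -4.26, 0],
    [2.03, -4.26, 0],
    [2.03, -4.26, 0]
  ],
  "twist": [
    [0, 0, 0],
    [0, 0, 0],
    [0, 0, 0],
    [0, 0, 0],
    [0, 0, 0]
  ],
  "grip": [0, 0, 0, 0, 0]
}}

```text
time: 7.35
ee_pos: [0.531, 0.0759, 0.2447]
tcp_rot: [-175.5, 0.1, 6.0]
wrist_force: [0.1, -0.4, -2.6]
opening: 0.0229
grasp_force: 69.4
```

{"method": "move_arm", "body": {
  "offset": [
    [0, 0, 0],
    [0, 0, 0]
  ],
  "twist": [
    [0, 0, 0],
    [0, 0, 0]
  ],
  "grip": [0, 0]
}}

```text
time: 7.55
ee_pos: [0.5303, 0.0754, 0.2443]
tcp_rot: [-175.5, 0.1, 6.0]
wrist_force: [-0.9, -0.3, -2.8]
opening: 0.0234
grasp_force: 69.4
```

```bash
cat > m.py <<'E'
from h import *
import sys
o=bot.get_obs();print(np.round(o['ee_pos'],4),np.round(o['tcp_rot'],1),o['time'],o['wrist_force'])
T=np.eye(4);T[:3,:3]=mat(o['tcp_rot']);T[:3,3]=o['ee_pos'];Ti=np.linalg.inv(T)
for n in ['side','scene']:
    p=shot(n);W=cloud(p);save(p,n+sys.argv[1]);W=W.reshape(-1,3);W=W[~np.isnan(W[:,0])]
    L=W@Ti[:3,:3].T+Ti[:3,3]
    k=(L[:,0]>.1)&(L[:,0]<.18)&(abs(L[:,1])<.06)&(L[:,2]>-.02)&(L[:,2]<.05)&(W[:,2]>.128 if o['ee_pos'][2]>.19 else True)
    B=W[k];bl=L[k]
    if len(B): print(n,'blade L',bl.min(0).round(3),bl.max(0).round(3),'W',B.min(0).round(3),B.max(0).round(3),len(B))
    C=W[(abs(W[:,2]-.12)<.006)&(W[:,0]>.53)&(W[:,0]<.85)]
    for y in np.arange(.08,.27,.02):
        j=abs(C[:,1]-y)<.008
        if j.sum(): print('y%.2f x%.3f'%(y,C[j,0].min()),end=' ')
    print()
E
python3 m.py 2
```

```text
[0.5303 0.0754 0.2443] [-1.755e+02  1.000e-01  6.000e+00] 7.55 [-0.94148529 -0.25046437 -2.83422862]
side blade L [ 0.1   -0.024 -0.007] [0.143 0.029 0.041] W [0.631 0.061 0.201] [0.675 0.115 0.253] 317
y0.10 x0.651 y0.12 x0.652 y0.14 x0.652 y0.16 x0.654 y0.18 x0.653 y0.20 x0.655 y0.22 x0.655 y0.24 x0.656 
scene blade L [ 0.1   -0.026 -0.009] [0.143 0.026 0.042] W [0.63  0.064 0.201] [0.674 0.118 0.254] 242
y0.10 x0.652 y0.12 x0.653 y0.14 x0.653 y0.16 x0.655 y0.18 x0.655 y0.20 x0.656 y0.22 x0.657 y0.24 x0.657
```

```bash
python3 -c "
from h import *
print(bot.get_obs()['q'])"
```

```text
[  5.84575288   2.76933849   6.70022188  94.01584987   4.45563634
 179.9429603 ]
```

View pics/side2.png

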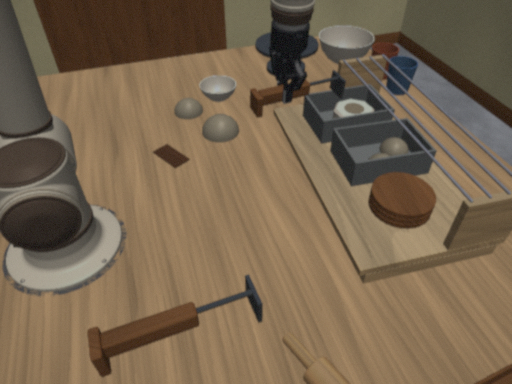

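The last joint hit its range limit (q6 = 180°), and that caused the drift. I'll turn the hook round the other way while it is clear of everything.

{"method": "move_arm", "body": {
  "offset": [
    [0, 0, 0],
    [0, 0, 0],
    [0, 0, 0],
    [0, 0, 0],
    [0, 0, 0]
  ],
  "twist": [
    [-0.078, 0, 0],
    [0, 0, -0.146],
    [0, 0, -0.146],
    [0, 0, -0.146],
    [0, 0, -0.146]
  ],
  "grip": [0, 0, 0, 0, 0]
}}

```text
time: 8.15
ee_pos: [0.531, 0.0643, 0.245]
tcp_rot: [-179.6, -0.2, 40.6]
wrist_force: [-0.1, 0.0, -2.2]
opening: 0.0228
grasp_force: 69.4
```

{"method": "move_arm", "body": {
  "offset": [
    [0, 0, 0],
    [0, 0, 0],
    [0, 0, 0],
    [0, 0, 0],
    [0, 0, 0]
  ],
  "twist": [
    [0, 0, -0.146],
    [0, 0, -0.146],
    [0, 0, -0.146],
    [0, 0, -0.146],
    [0, 0, -0.146]
  ],
  "grip": [0, 0, 0, 0, 0]
}}

```text
time: 8.65
ee_pos: [0.531, 0.0643, 0.2451]
tcp_rot: [-179.9, -0.4, 82.4]
wrist_force: [0.3, 0.2, -1.6]
opening: 0.023
grasp_force: 69.4
```

{"method": "move_arm", "body": {
  "offset": [
    [0, 0, 0],
    [0, 0, 0],
    [0, 0, 0],
    [0, 0, 0],
    [0, 0, 0]
  ],
  "twist": [
    [0, 0, -0.146],
    [0, 0, -0.146],
    [0, 0, -0.146],
    [0, 0, -0.146],
    [0, 0, -0.146]
  ],
  "grip": [0, 0, 0, 0, 0]
}}

```text
time: 9.15
ee_pos: [0.531, 0.0643, 0.245]
tcp_rot: [179.8, -0.4, 124.2]
wrist_force: [0.4, -0.2, -1.9]
opening: 0.023
grasp_force: 69.4
```

{"method": "move_arm", "body": {
  "offset": [
    [0, 0, 0],
    [0, 0, 0],
    [0, 0, 0],
    [0, 0, 0],
    [0, 0, 0]
  ],
  "twist": [
    [0, 0, -0.146],
    [0, 0, -0.146],
    [0, 0, -0.146],
    [0, 0, -0.146],
    [0, 0, -0.146]
  ],
  "grip": [0, 0, 0, 0, 0]
}}

```text
time: 9.65
ee_pos: [0.5311, 0.0643, 0.2451]
tcp_rot: [179.6, -0.2, 166.0]
wrist_force: [0.4, 0.0, -2.8]
opening: 0.023
grasp_force: 69.4
```

{"method": "move_arm", "body": {
  "offset": [
    [0, 0, 0],
    [0, 0, 0],
    [0, 0, 0],
    [0, 0, 0],
    [0, 0, 0]
  ],
  "twist": [
    [0, 0, -0.146],
    [0, 0, -0.146],
    [0, 0, -0.146],
    [0, 0, -0.146],
    [0, 0, -0.146]
  ],
  "grip": [0, 0, 0, 0, 0]
}}

```text
time: 10.15
ee_pos: [0.5311, 0.0643, 0.2451]
tcp_rot: [179.6, 0.1, -152.1]
wrist_force: [-0.1, -0.5, -1.5]
opening: 0.0228
grasp_force: 69.4
```

{"method": "move_arm", "body": {
  "offset": [
    [0, 0, 0],
    [0, 0, 0],
    [0, 0, 0],
    [0, 0, 0],
    [0, 0, 0]
  ],
  "twist": [
    [0, 0, -0.146],
    [0, 0, -0.146],
    [0, 0, -0.146],
    [0, 0, -0.146],
    [0, 0, -0.146]
  ],
  "grip": [0, 0, 0, 0, 0]
}}

```text
time: 10.65
ee_pos: [0.531, 0.0643, 0.2451]
tcp_rot: [179.8, 0.4, -110.3]
wrist_force: [-0.2, -1.1, -1.8]
opening: 0.0231
grasp_force: 69.4
```

{"method": "move_arm", "body": {
  "offset": [
    [0, 0, 0],
    [0, 0, 0],
    [0, 0, 0],
    [0, 0, 0],
    [0, 0, 0]
  ],
  "twist": [
    [0, 0, -0.146],
    [0, 0, -0.146],
    [0, 0, -0.146],
    [0, 0, -0.146],
    [0, 0, -0.146]
  ],
  "grip": [0, 0, 0, 0, 0]
}}

```text
time: 11.15
ee_pos: [0.531, 0.0643, 0.2451]
tcp_rot: [-179.9, 0.4, -68.5]
wrist_force: [0.1, -0.4, -2.5]
opening: 0.0231
grasp_force: 69.4
```

{"method": "move_arm", "body": {
  "offset": [
    [0, 0, 0],
    [0, 0, 0],
    [0, 0, 0],
    [0, 0, 0],
    [0, 0, 0]
  ],
  "twist": [
    [0, 0, -0.146],
    [0, 0, -0.146],
    [0, 0, -0.146],
    [0, 0, -0.146],
    [0, 0, 0]
  ],
  "grip": [0, 0, 0, 0, 0]
}}

```text
time: 11.65
ee_pos: [0.5311, 0.0644, 0.245]
tcp_rot: [-179.7, 0.3, -35.2]
wrist_force: [0.0, 0.6, -2.9]
opening: 0.0226
grasp_force: 69.4
```

{"method": "move_arm", "body": {
  "offset": [
    [0, 0, 0],
    [0, 0, 0],
    [0, 0, 0],
    [0, 0, 0],
    [0, 0, 0]
  ],
  "twist": [
    [0, 0, -0.144],
    [0, 0, -0.144],
    [0, 0, -0.144],
    [0, 0, -0.144],
    [0, 0, 0]
  ],
  "grip": [0, 0, 0, 0, 0]
}}

```text
time: 12.15
ee_pos: [0.5313, 0.0646, 0.2448]
tcp_rot: [-179.6, 0.1, -2.4]
wrist_force: [-0.2, -0.2, -2.0]
opening: 0.0232
grasp_force: 69.4
```

{"method": "move_arm", "body": {
  "offset": [
    [0.07, -2.8, 0],
    [0.07, -2.8, 0],
    [0.07, -2.8, 0],
    [0.07, -2.8, 0],
    [0, 0, 0]
  ],
  "twist": [
    [0, 0, 0],
    [0, 0, 0],
    [0, 0, 0],
    [0, 0, 0],
    [0, 0, 0]
  ],
  "grip": [0, 0, 0, 0, 0]
}}

```text
time: 12.65
ee_pos: [0.5386, 0.1791, 0.2451]
tcp_rot: [-179.5, 0.2, -2.6]
wrist_force: [-0.4, -0.4, -3.0]
opening: 0.0229
grasp_force: 69.4
```

```bash
python3 m.py 3
```

```text
[0.5386 0.1791 0.2451] [-179.5    0.2   -2.6] 12.65 [-0.42629442 -0.36466742 -3.026756  ]
side blade L [ 0.1   -0.025 -0.007] [0.143 0.03  0.043] W [0.639 0.143 0.202] [0.682 0.198 0.251] 242
y0.10 x0.652 y0.12 x0.652 y0.14 x0.653 y0.16 x0.653 y0.18 x0.654 y0.20 x0.655 y0.22 x0.655 y0.24 x0.657 
scene blade L [ 0.101 -0.025 -0.008] [0.143 0.027 0.039] W [0.64  0.146 0.205] [0.682 0.198 0.253] 258
y0.10 x0.653 y0.12 x0.653 y0.14 x0.653 y0.16 x0.654 y0.18 x0.655 y0.20 x0.655 y0.22 x0.657 y0.24 x0.657
```

{"method": "move_arm", "body": {
  "offset": [
    [0, 0, 3],
    [0, 0, 3],
    [0, 0, 3],
    [0, 0, 2.3],
    [0, 0, 0]
  ],
  "twist": [
    [0, 0, 0],
    [0, 0, 0],
    [0, 0, 0],
    [0, 0, 0],
    [0, 0, 0]
  ],
  "grip": [0, 0, 0, 0, 0]
}}

```text
time: 13.25
ee_pos: [0.537, 0.176, 0.1292]
tcp_rot: [-179.7, 0.4, -2.6]
wrist_force: [-0.2, 0.0, -2.3]
opening: 0.0232
grasp_force: 69.4
```

```bash
python3 m.py 4
```

```text
[0.537  0.176  0.1292] [-179.7    0.4   -2.6] 13.25 [-0.1918229   0.02626149 -2.30027743]
side blade L [ 0.103 -0.06  -0.008] [0.143 0.06  0.05 ] W [0.64  0.111 0.078] [0.68  0.231 0.136] 430
y0.10 x0.652 y0.12 x0.653 y0.14 x0.536 y0.16 x0.535 y0.18 x0.600 y0.20 x0.654 y0.22 x0.657 y0.24 x0.657 
scene blade L [ 0.1   -0.059 -0.014] [0.156 0.06  0.05 ] W [0.637 0.11  0.079] [0.69  0.229 0.142] 424
y0.10 x0.653 y0.12 x0.653 y0.14 x0.654 y0.16 x0.533 y0.18 x0.596 y0.20 x0.656 y0.22 x0.657 y0.24 x0.657
```

View pics/scene4.png

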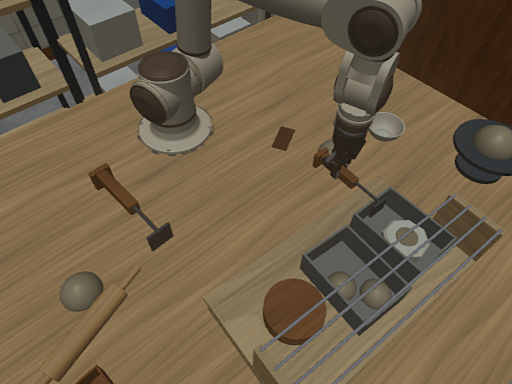

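The blade sits inside the crate just behind the front wall (about (375,208) px), and the rod clears the rim. Pulling gently now.

{"method": "move_arm", "body": {
  "offset": [
    [-0.6, 0, 0],
    [-0.6, 0, 0],
    [-0.6, 0, 0],
    [-0.8, 0, 0],
    [-0.8, 0, 0]
  ],
  "twist": [
    [0, 0, 0],
    [0, 0, 0],
    [0, 0, 0],
    [0, 0, 0],
    [0, 0, 0]
  ],
  "grip": [0, 0, 0, 0, 0]
}}

```text
time: 13.85
ee_pos: [0.5047, 0.1792, 0.1333]
tcp_rot: [-179.6, 0.0, -2.3]
wrist_force: [4.2, -0.9, 0.2]
opening: 0.0232
grasp_force: 69.6
```

{"method": "move_arm", "body": {
  "offset": [
    [-0.8, 0, 0],
    [-0.8, 0, 0],
    [-0.8, 0, 0],
    [-0.6, 0, 0],
    [-0.4, 0, 0]
  ],
  "twist": [
    [0, 0, 0],
    [0, 0, 0],
    [0, 0, 0],
    [0, 0, 0],
    [0, 0, 0]
  ],
  "grip": [0, 0, 0, 0, 0]
}}

```text
time: 14.35
ee_pos: [0.4702, 0.1804, 0.1328]
tcp_rot: [-179.6, 0.1, -2.3]
wrist_force: [5.0, -1.1, -0.3]
opening: 0.023
grasp_force: 69.7
```

```bash
python3 m.py 5
```

```text
[0.4702 0.1804 0.1328] [-1.796e+02  1.000e-01 -2.300e+00] 14.35 [ 4.99477406 -1.09301749 -0.33819624]
side blade L [ 0.1   -0.06  -0.008] [0.177 0.059 0.05 ] W [0.57  0.116 0.082] [0.649 0.235 0.14 ] 352
y0.10 x0.598 y0.12 x0.597 y0.14 x0.599 y0.16 x0.599 y0.18 x0.601 y0.20 x0.602 y0.22 x0.602 y0.24 x0.602 
scene blade L [ 0.101 -0.06  -0.009] [0.143 0.059 0.05 ] W [0.571 0.116 0.083] [0.614 0.235 0.142] 331
y0.10 x0.599 y0.12 x0.599 y0.14 x0.598 y0.16 x0.599 y0.18 x0.611 y0.20 x0.612 y0.22 x0.601 y0.24 x0.603
```

{"method": "move_arm", "body": {
  "offset": [
    [-0.5, 0, 0],
    [-0.5, 0, 0],
    [-0.4, 0, 0],
    [-0.2, 0, 0],
    [0, 0, 0]
  ],
  "twist": [
    [0, 0, 0],
    [0, 0, 0],
    [0, 0, 0],
    [0, 0, 0],
    [0, 0, 0]
  ],
  "grip": [0, 0, 0, 0, 0]
}}

```text
time: 14.95
ee_pos: [0.454, 0.181, 0.1324]
tcp_rot: [-179.6, 0.2, -2.3]
wrist_force: [-0.4, -0.4, -2.6]
opening: 0.0232
grasp_force: 69.5
```

```bash
python3 m.py 6
```

```text
[0.454  0.181  0.1324] [-179.6    0.2   -2.3] 14.95 [-0.40968682 -0.41565275 -2.58261303]
side blade L [ 0.101 -0.06  -0.008] [0.177 0.06  0.05 ] W [0.555 0.116 0.082] [0.633 0.236 0.14 ] 343
y0.10 x0.582 y0.12 x0.582 y0.14 x0.582 y0.16 x0.583 y0.18 x0.584 y0.20 x0.586 y0.22 x0.586 y0.24 x0.586 
scene blade L [ 0.101 -0.06  -0.011] [0.144 0.059 0.05 ] W [0.555 0.117 0.082] [0.598 0.235 0.143] 333
y0.10 x0.583 y0.12 x0.581 y0.14 x0.583 y0.16 x0.583 y0.18 x0.596 y0.20 x0.596 y0.22 x0.586 y0.24 x0.587
```

The crate's front is at x = 0.584 against the board edge at 0.584. Unhooking the blade, lifting, and taking the hook to free table space.

{"method": "move_arm", "body": {
  "offset": [
    [0.5, 0, 0],
    [0.5, 0, 0],
    [0, 0, -2],
    [0, 0, -4.6],
    [0, 0, -4.7]
  ],
  "twist": [
    [0, 0, 0],
    [0, 0, 0],
    [0, 0, 0],
    [0, 0, 0],
    [0, 0, 0]
  ],
  "grip": [0, 0, 0, 0, 0]
}}

```text
time: 15.55
ee_pos: [0.4647, 0.1795, 0.246]
tcp_rot: [-179.6, 0.3, -2.3]
wrist_force: [0.8, 0.3, -0.7]
opening: 0.023
grasp_force: 69.3
```

{"method": "move_arm", "body": {
  "offset": [
    [0, 0, 0],
    [0, 0, 0],
    [0, 0, 0],
    [-0.5, 4.4, 0],
    [-0.5, 4.4, 0]
  ],
  "twist": [
    [0, 0, 0],
    [0, 0, 0.14],
    [0, 0, 0.14],
    [0, 0, 0],
    [0, 0, 0]
  ],
  "grip": [0, 0, 0, 0, 0]
}}

```text
time: 16.05
ee_pos: [0.4275, 0.099, 0.2439]
tcp_rot: [-179.7, 0.3, -18.3]
wrist_force: [0.2, -1.0, -1.6]
opening: 0.0229
grasp_force: 69.8
```

{"method": "move_arm", "body": {
  "offset": [
    [-0.5, 4.4, 0],
    [-0.5, 4.4, 0],
    [-0.5, 4.4, 0],
    [0, 0, 0],
    [0, 0, 0]
  ],
  "twist": [
    [0, 0, 0],
    [0, 0, 0],
    [0, 0, 0],
    [0, 0, 0],
    [0, 0, 0]
  ],
  "grip": [0, 0, 0, 0, 0]
}}

```text
time: 16.55
ee_pos: [0.372, -0.022, 0.2442]
tcp_rot: [-179.6, 0.2, -18.5]
wrist_force: [-0.6, 1.0, -1.8]
opening: 0.023
grasp_force: 69.9
```

```bash
python3 m.py 7; python3 -c "
from h import *
print(bot.get_obs()['q'])"
```

```text
[ 0.372  -0.022   0.2442] [-179.6    0.2  -18.5] 16.55 [-0.56408019  0.9786184  -1.81275785]
side blade L [ 0.101 -0.024 -0.007] [0.143 0.029 0.04 ] W [ 0.466 -0.094  0.204] [ 0.513 -0.043  0.251] 225
y0.10 x0.586 y0.12 x0.581 y0.14 x0.581 y0.16 x0.583 y0.18 x0.584 y0.20 x0.583 y0.22 x0.585 y0.24 x0.586 
scene blade L [ 0.1   -0.027 -0.01 ] [0.144 0.023 0.042] W [ 0.468 -0.089  0.202] [ 0.516 -0.04   0.254] 366
y0.10 x0.582 y0.12 x0.583 y0.14 x0.583 y0.16 x0.583 y0.18 x0.583 y0.20 x0.585 y0.22 x0.586 y0.24 x0.587 
[  -3.4990665   -19.08462659  -12.61471089   96.62375249    0.43795991
 -165.15983921]
```

View pics/scene7.png

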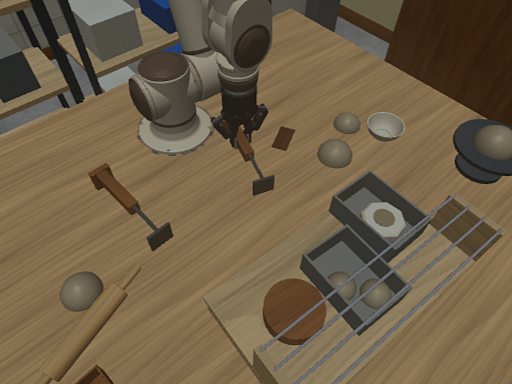

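The crate is level with the edge and the clay crate is unmoved. The table under the hook is free, so I'll lower it and let go.

{"method": "move_arm", "body": {
  "offset": [
    [0, 0, 5],
    [0, 0, 5],
    [0, 0, 5],
    [0, 0, 4],
    [0, 0, 1]
  ],
  "twist": [
    [0, 0, 0],
    [0, 0, 0],
    [0, 0, 0],
    [0, 0, 0],
    [0, 0, 0]
  ],
  "grip": [0, 0, 0, 0, 0]
}}

```text
time: 17.15
ee_pos: [0.3692, -0.0184, 0.0401]
tcp_rot: [-179.7, 0.6, -18.2]
wrist_force: [-3.4, 1.4, 4.1]
opening: 0.0229
grasp_force: 70.8
```

{"method": "move_arm", "body": {
  "offset": [
    [0, 0, 0.2],
    [0, 0, 0.1],
    [0, 0, 0],
    [0, 0, 0]
  ],
  "twist": [
    [0, 0, 0],
    [0, 0, 0],
    [0, 0, 0],
    [0, 0, 0]
  ],
  "grip": [0, 0, 0, 0]
}}

```text
time: 17.55
ee_pos: [0.3725, -0.0196, 0.0428]
tcp_rot: [-179.6, 0.1, -18.3]
wrist_force: [0.7, -1.4, -2.7]
opening: 0.0229
grasp_force: 70.0
```

{"method": "move_arm", "body": {
  "offset": [
    [0, 0, 0.2],
    [0, 0, 0.1],
    [0, 0, 0],
    [0, 0, 0]
  ],
  "twist": [
    [0, 0, 0],
    [0, 0, 0],
    [0, 0, 0],
    [0, 0, 0]
  ],
  "grip": [0, 0, 0, 0]
}}

```text
time: 17.95
ee_pos: [0.3722, -0.0196, 0.0398]
tcp_rot: [-179.6, 0.1, -18.4]
wrist_force: [-3.2, 0.3, 12.1]
opening: 0.0228
grasp_force: 71.8
```

{"method": "move_arm", "body": {
  "offset": [
    [0, 0, 0],
    [0, 0, 0],
    [0, 0, 0],
    [0, 0, 0],
    [0, 0, 0]
  ],
  "twist": [
    [0, 0, 0],
    [0, 0, 0],
    [0, 0, 0],
    [0, 0, 0],
    [0, 0, 0]
  ],
  "grip": [0.4, 0.7, 1, 1, 1]
}}

```text
time: 18.45
ee_pos: [0.3715, -0.0196, 0.0382]
tcp_rot: [-179.6, 0.3, -18.4]
wrist_force: [-0.5, -0.6, 0.5]
opening: 0.0849
grasp_force: 0.0
```

{"method": "move_arm", "body": {
  "offset": [
    [0, 0, -2],
    [0, 0, -4],
    [0, 0, -4],
    [0, 0, -4],
    [0, 0, -4]
  ],
  "twist": [
    [0, 0, 0],
    [0, 0, 0],
    [0, 0, 0],
    [0, 0, 0],
    [0, 0, 0]
  ],
  "grip": [1, 1, 1, 1, 1]
}}

```text
time: 18.95
ee_pos: [0.3717, -0.021, 0.2199]
tcp_rot: [-179.6, 0.2, -18.3]
wrist_force: [0.8, 0.0, -0.4]
opening: 0.0854
grasp_force: 0.0
```

{"method": "move_arm", "body": {
  "offset": [
    [0, 0, 0],
    [0, 0, 0],
    [0, 0, 0],
    [0, 0, 0],
    [0, 0, 0]
  ],
  "twist": [
    [0, 0, 0],
    [0, 0, 0],
    [0, 0, 0],
    [0, 0, 0],
    [0, 0, 0]
  ],
  "grip": [1, 1, 1, 1, 1]
}}

```text
time: 19.45
ee_pos: [0.3715, -0.0209, 0.2174]
tcp_rot: [-179.7, 0.3, -18.3]
wrist_force: [-0.3, -0.6, -0.5]
opening: 0.0854
grasp_force: 0.0
```

```bash
python3 m.py 8
```

```text
[ 0.3715 -0.0209  0.2174] [-179.7    0.3  -18.3] 19.45 [-0.3087414  -0.64475813 -0.50599244]
y0.10 x0.581 y0.12 x0.581 y0.14 x0.582 y0.16 x0.583 y0.18 x0.584 y0.20 x0.584 y0.22 x0.585 y0.24 x0.587 
y0.10 x0.582 y0.12 x0.581 y0.14 x0.582 y0.16 x0.583 y0.18 x0.584 y0.20 x0.584 y0.22 x0.587 y0.24 x0.586
```

View pics/side8.png

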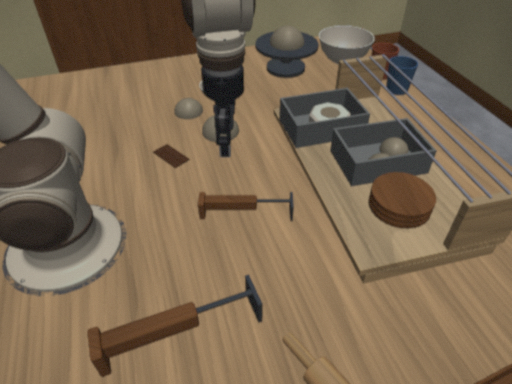

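The side view shows the hook standing free at about (245,203) px. The mould crate is level with the board edge and the gripper is clear of everything.

```bash
python3 -c "
from h import *
print(bot.job_done())"
```

```text
the job is handed in; nothing more can be done
None
```

I handed the job in at about 19.5 s. The last pictures show the mould crate's front level with the board edge to within a few millimetres, the clay crate where it stood, and the small hook released on the table. No verdict came back.

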